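Stand the paint plummet on its heavy end

TASK

Take the plummet that lies on the pale green glass slab by the two brass discs at its middle and lift it clear, so that it balances in the grip and its heavy end swings down. Then stand it upright, heavy end down, in the middle of the dish whose colour (blue or orange) is that of the heavy end, and let go. Leave the other plummet where it lies on the white plate.

Things in the scene. Friction and masses are not known exactly. Their poses are not given: they have to be found in the camera images.
- plummet_1: Bar 76 mm long, a 22 mm long, 30 mm square block on each end: one blue, one orange. A free-turning axle across its middle carries 2 brass discs (22 mm diameter, outer faces 44 mm apart). Origin: mid-bar, on the axle; x points to the blue end, y along the axle. Starts flat, y level, any yaw, origin 25 mm above bench, on the slab (robot's left, y > 0.05) or plate (right, y < -0.05)
- plummet_2: Same shape and axes as plummet_1; one lies on the slab, one on the plate (tops 10 mm above bench), either way round. Each (0.14 to 0.22 kg) has a hidden load in one end, unmarked, the two not at the same colour. Held firmly by the discs and lifted, the bar swings in about 1 s till the heavy end hangs straight down between the fingers, the light end 38 mm above the axle
- dish_blue: Shallow round blue dish, fixed to the bench: 80 mm outer diameter, 72 mm inside, rim 12 mm high, flat inner floor 4 mm above the bench. Origin: centre of its underside, on the bench. A plummet standing in it has its origin 42 mm above the bench.
- dish_orange: Shallow round orange dish, fixed to the bench: 80 mm outer diameter, 72 mm inside, rim 12 mm high, flat inner floor 4 mm above the bench. Origin: centre of its underside, on the bench. A plummet standing in it has its origin 42 mm above the bench.

How it is judged (in metres and radians):
On the way:
1. the plummet from the slab is lifted (its origin more than 60 mm above the bench) and hangs with its heavy end down, within 20 degrees of upright, while the other one stays on the plate (((height (world z) of plummet_1 above 0.06 m and angle between plummet_1's own x axis and vertical above 2.7916 rad and world y of plummet_2 below -0.05 m and distance of plummet_2 from where it was at the start of the episode below 0.02 m) or (height (world z) of plummet_2 above 0.06 m and angle between plummet_2's own x axis and vertical below 0.35 rad and world y of plummet_1 below -0.05 m and distance of plummet_1 from where it was at the start of the episode below 0.02 m))), for 0.2 s.
At the end, for the whole second after the job is handed in: The plummet from the slab stands still, heavy end down within 10 degrees, in the dish of that end's colour, its origin within 20 mm of the dish centre in plan and under 50 mm above the bench; the other is on the plate, within 20 mm of its start (((angle between plummet_1's own x axis and vertical above 2.9666 rad and horizontal distance between plummet_1 and dish_blue below 0.02 m and height (world z) of plummet_1 below 0.05 m and linear speed of plummet_1 below 0.02 m/s and world y of plummet_2 below -0.05 m and distance of plummet_2 from where it was at the start of the episode below 0.02 m) or (angle between plummet_2's own x axis and vertical below 0.175 rad and horizontal distance between plummet_2 and dish_orange below 0.02 m and height (world z) of plummet_2 below 0.05 m and linear speed of plummet_2 below 0.02 m/s and world y of plummet_1 below -0.05 m and distance of plummet_1 from where it was at the start of the episode below 0.02 m))); the robot touches nothing.
It also fails if it takes over 48 s, if anything falls off the work surface, if the arm or the gripper's body presses on something with over 40 N, if the wrist force passes 120 N, or if a joint passes its speed limit or range.

ROBOT

A 6-joint arm with a two-finger parallel gripper is mounted at the origin on the work surface. World frame = base frame: x ahead of the robot, y to its left, z up, the work surface at z = 0. Lengths are in mm, angles in rad, forces in N, time in s.
With the tool pointing down it reaches from about 300 to 875 mm from the base axis. Payload 6.4 kg.
Tool frame: the origin (TCP) lies at the very end of the fingers, on their centre line; the grasp point (between the pads) lies 19 mm behind it (env.hold_point_z is the distance from the TCP to the grasp point, in mm); z points along the fingers, y is the line along which they close (so a half turn about z gives the same grasp; the last joint's range is limited). The gripper opens to 88 mm and grips with 3 to 60 N. Pads are 18 mm wide; open, the fingers measure 123 mm over their backs; the gripper's body (75 mm by 187 mm) begins 45 mm behind the grasp point.
Start: joints at [-1.491, 0.181, 1.607, -0, 1.354, -0.206], TCP at [162.123, -551.686, 238.714] pointing down, gripper open.
Joint ranges: [-2.99, 2.99], [-0.89, 2.07], [0.3, 2.58], [-1.14, 4.28], [0, 2.63], [-3.12, 3.12]. Speed limits (rad/s): [2.57, 2.57, 3.01, 3.14, 3.14, 3.14].

INTERFACE

Orientations are given as a unit quaternion [x, y, z, w].
In Python, from plant import env gives the robot as it stands. The module is installed in compiled form; this text tells all that it offers.
- The arm moves only by the tool servo_tool, never from a script. Its argument "motion" is one flat list of numbers, 7 for each row, row after row: the opening, from -1 (shut) to 1 (fully open), then the shift along the tool's x, y, z in m, then the turn, a rotation vector about the tool's x, y, z in rad. A call has 1 to 10 rows; each row is the pose to reach, as a shift and turn from the pose commanded when the call began, along the tool's axes at that moment; what a row does not reach only later rows make up. A row lasts 1/10 s, in which the tool goes at most 50 mm and 8.59 degrees, less where a joint would pass 70% of its speed; a pose out of reach is approached as far as the arm can. A call with a gripper value outside its range is refused whole. The fingers move at their own pace and stop on an object; "force" is the grip in N (left out, the last holds). Time passes only in rows, so rows that repeat a pose let the fingers close. It gives the time, the measured TCP pose, the force, the opening and the grip force at its end, in the units of the state.
- env.sense(): the state, without advancing time (a new reading comes with each control period).
- env.snapshot(name): name is "scene" or "top" or "wrist"; returns the picture (480x640x3 uint8, red, green, blue); there is no depth.
- env.get_calibration(name): a dict with "mtx" (3x3 intrinsics, pixels), "R" (3x3) and "t" (3): a world point X has camera coordinates R X + t. Camera axes: x right, y down, z forward; pixel columns grow to the right and rows downward; lengths in mm; the calibration is good to about 2 mm. A picture is of the moment at which its call begins: read the wrist's pose just before it. get_calibration takes no time and is no camera call; for the wrist camera it gives the pose at the moment of the call.
- env.finish_job(): hands the job in; it is judged then, once.
Trained networks look in the newest picture that a camera, given by its name, has taken for a name from the list of things; names that differ only in an ending like _2 or _b are one class to them, and where a whole thing is asked for, a point or a joint stands for the part that bears it (a point fixed in the world has none). Each returns a list of dicts, best first, with "confidence" (0 to 1); they miss things now and then, are a little off and sometimes report something else, mostly with a low value. They report only what shows in the picture. A call takes as long as a camera call.
- env.recognise(camera, target): "rect" ([centre column, centre row, width, height] in pixels, round what is visible of it).
- env.place_of(camera, target): "at" ([column, row] in pixels: a listed point, or the origin of a listed thing).
The state is a dict: "time_s": time; "joint_positions": joint angles; "joint_velocities": joint speeds; "joint_torque": joint torques, N m; "ee_pos": TCP position; "eef_rot": TCP orientation; "wrist_force": force on the tool from outside, world axes, zero at the start; "wrist_torque": the same for the moment, N m; "width": finger opening in mm; "gripper_force": force on a finger pad.
Only numpy, scipy, OpenCV 4.12 (cv2) and the standard library are available. Lean on these libraries where they do the work, as an engineer would, in place of code of your own. Each camera call takes 0.05 s, during which the arm holds its last target. There are 200 camera calls.

## Working session

There is one attempt and no reset: what is moved stays moved. The work goes in short steps, Python scripts to look and compute and a tool call to move; the robot and the scene stay as the last step left them, time stands still between calls to the robot, and variables do not carry over. Pictures are saved under pics/ and viewed, at most 10 in all, crops included, and the job is handed in when it is done.

Besides the shell and the picture viewer there is one more tool, called after "Emit:" as name(argument=value, ...) on one line, values as JSON. servo_tool: Moves the arm, as the interface text tells. Its arguments: {"type":"object","properties":{"motion":{"type":"array"},"force":{"type":"number"}},"required":["motion"]}

```bash
mkdir -p pics
cat > h.py <<'E'
import numpy as np, cv2
from plant import env
from scipy.spatial.transform import Rotation as Ro
def px2w(cam,uv,z,c=None):
    c=c or env.get_calibration(cam); K,R,t=[np.array(c[k],float) for k in("mtx","R","t")]
    d=R.T@np.linalg.inv(K)@np.array([uv[0],uv[1],1.]); o=-R.T@t.ravel()
    return o+d*(z-o[2])/d[2]
def snap(cam,name):
    im=env.snapshot(cam); cv2.imwrite(f"pics/{name}.png",im[:,:,::-1]); return im
E
python3 - <<'E'
from h import *
snap("top","top1")
for t,z in(("plummet_1",25),("dish_blue",0),("dish_orange",0)):
    for d in env.place_of("top",t)[:4]: print(t,d,px2w("top",d["at"],z).round(1))
s=env.sense();print(s["time_s"],s["ee_pos"],s["eef_rot"],s["width"])
E
```

```text
plummet_1 {'at': [178.3, 282.0], 'confidence': 0.87} [502.8 239.2  25. ]
plummet_1 {'at': [483.1, 297.2], 'confidence': 0.83} [ 487.7 -232.    25. ]
dish_blue {'at': [397.8, 194.5], 'confidence': 0.7} [ 657.6 -107.5    0. ]
dish_orange {'at': [265.1, 192.3], 'confidence': 0.66} [657.4 113.8   0. ]
dish_orange {'at': [482.3, 294.9], 'confidence': 0.66} [ 493.2 -239.8    0. ]
0.2 [ 162.10839292 -551.34077656  238.1556296 ] [ 9.89808696e-01  1.42402418e-01  4.81311158e-05 -5.42146466e-04] 87.99184609954618
```

View pics/top1.png

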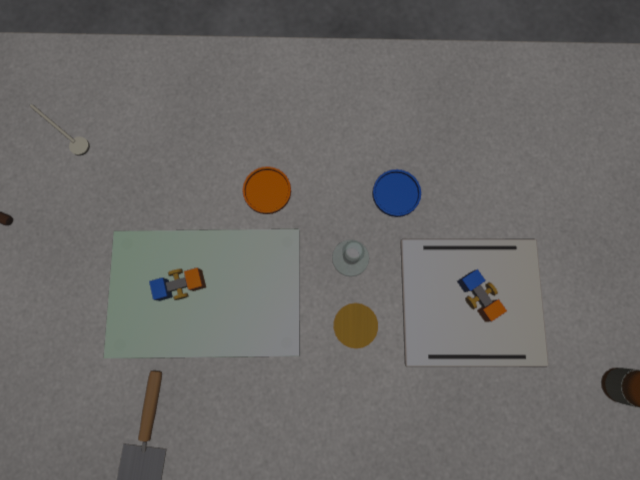

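```bash
cat >> h.py <<'E'
def bar(cam,near,c=None,rad=45,z=25):
    "blue and orange centroids -> centre, angle of x axis (to blue)"
    im=env.snapshot(cam); hsv=cv2.cvtColor(im,cv2.COLOR_RGB2HSV)
    yy,xx=np.mgrid[:480,:640]; m=np.hypot(xx-near[0],yy-near[1])<rad
    P={}
    for n,lo,hi in(("b",(100,130,40),(125,255,255)),("o",(5,190,120),(16,255,255))):
        k=(cv2.inRange(hsv,lo,hi)>0)&m
        q,l,st,ce=cv2.connectedComponentsWithStats(k.astype(np.uint8)); i=1+st[1:,4].argmax()
        P[n]=ce[i]; print(n,ce[i].round(1),st[i])
    w={k:px2w(cam,v,z,c) for k,v in P.items()}; d=w["b"]-w["o"]
    return (w["b"]+w["o"])/2, np.arctan2(d[1],d[0]), np.linalg.norm(d)
def delta(p,yaw_y):
    "tool-frame shift (m) and turn to TCP p, pointing down, tool y along yaw_y (mod pi)"
    s=env.sense(); R=Ro.from_quat(s["eef_rot"]); y=np.array([np.cos(yaw_y),np.sin(yaw_y),0]); z=np.array([0,0,-1.])
    out=[]
    for sg in(1,-1):
        T=Ro.from_matrix(np.c_[np.cross(sg*y,z),sg*y,z]); out.append((R.inv()*T).as_rotvec())
    print("t",s["time_s"],"at",np.round(s["ee_pos"],1),"F",np.round(s["wrist_force"],1),"w",round(s["width"],1),"q6",np.round(s["joint_positions"],2))
    print("shift",(R.inv().apply(np.array(p)-s["ee_pos"])/1000).round(4),"turns",[o.round(3) for o in out])
E
python3 - <<'E'
from h import *
c,a,L=bar("top",(178,283),z=35); print(c,a,L)
delta([503,239,200],a+np.pi/2)
E
```

```text
b [158.4 288.5] [150 278  18  22 287]
o [192.4 278.3] [185 269  16  20 230]
[499.65707384 240.31482799  35.        ] 1.8857234067232123 53.2523435277269
t 0.25 at [ 162.1 -551.4  238.3] F [ 0.8  0.3 -0.8] w 88.0 q6 [-1.49  0.18  1.61 -0.    1.35 -0.21]
shift [ 0.5499 -0.6623  0.0389] turns [array([-1.000e-03,  0.000e+00,  1.542e+00]), array([-0.0e+00, -1.0e-03, -1.6e+00])]
```

Emit:
servo_tool(motion=[1,0.03,-0.035,0,0,0,-0.09,1,0.06,-0.07,0,0,0,-0.18,1,0.09,-0.105,0,0,0,-0.27,1,0.12,-0.14,0,0,0,-0.36,1,0.15,-0.175,0,0,0,-0.45,1,0.18,-0.21,0,0,0,-0.54,1,0.21,-0.245,0,0,0,-0.63,1,0.24,-0.28,0,0,0,-0.72,1,0.27,-0.315,0,0,0,-0.8,1,0.28,-0.335,0,0,0,-0.85])

```text
time_s: 1.25
ee_pos: [337.1, -148.5, 238.8]
eef_rot: [0.842, 0.54, 0.0, 0.0]
wrist_force: [-0.0, 0.3, 0.3]
width: 88.1
gripper_force: 0.0
```

Run:
```python
from h import *
delta([501,240,200],1.886+np.pi/2)
```

```text
t 1.25 at [ 337.1 -148.5  238.8] F [-0.   0.3  0.3] w 88.1 q6 [-0.74 -0.33  2.08  0.    1.39 -0.31]
shift [ 0.4215 -0.0128  0.0391] turns [array([-1.000e-03, -1.000e-03,  2.397e+00]), array([ 0.001, -0.   , -0.745])]
```

Emit:
servo_tool(motion=[1,0.045,-0.001,0.004,0,0,-0.08,1,0.09,-0.003,0.008,0,0,-0.16,1,0.135,-0.004,0.012,0,0,-0.24,1,0.18,-0.005,0.016,0,0,-0.32,1,0.225,-0.007,0.02,0,0,-0.4,1,0.27,-0.008,0.024,0,0,-0.48,1,0.315,-0.009,0.028,0,0,-0.56,1,0.36,-0.01,0.032,0,0,-0.64,1,0.4,-0.012,0.036,0,0,-0.71,1,0.42,-0.013,0.039,0,0,-0.745])

```text
time_s: 2.25
ee_pos: [502.0, 237.9, 199.2]
eef_rot: [0.588, 0.809, 0.0, -0.0]
wrist_force: [-0.5, -0.0, 0.1]
width: 88.0
gripper_force: 0.0
```

Emit:
servo_tool(motion=[1,0,0,0,0,0,0,1,0,0,0,0,0,0,1,0,0,0,0,0,0])

```text
time_s: 2.55
ee_pos: [501.2, 234.1, 199.8]
eef_rot: [0.59, 0.807, -0.0, -0.0]
wrist_force: [0.9, -0.7, 0.8]
width: 87.9
gripper_force: 0.0
```

Run:
```python
from h import *
c=env.get_calibration("wrist"); im=snap("wrist","w1")
print("cam",(-np.array(c["R"]).T@np.array(c["t"]).ravel()).round(1))
for d in env.place_of("wrist","plummet_1")[:3]: print(d,px2w("wrist",d["at"],25,c).round(1))
delta([501,240,200],1.886+np.pi/2)
```

```text
cam [475.1 312.1 345.8]
{'at': [317.4, 203.5], 'confidence': 0.78} [496.9 238.2  25. ]
t 2.65 at [501.5 234.  200. ] F [ 0.8  0.1 -0.3] w 88.3 q6 [ 0.22  0.17  1.7  -0.    1.27 -0.09]
shift [0.0059 0.0014 0.    ] turns [array([ 0.   , -0.   ,  3.135]), array([ 0.   ,  0.   , -0.007])]
```

View pics/w1.png

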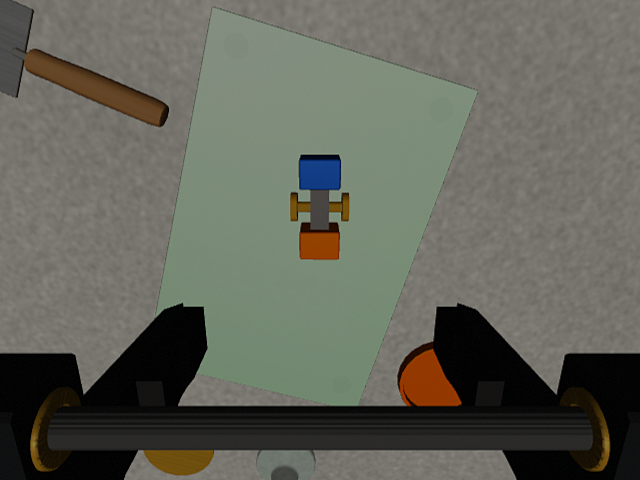

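The wrist view shows the slab plummet: blue end at about (320,172), orange at (320,242), discs at (294,207) and (345,207). It is well aligned with the fingers.

Run:
```python
from h import *
c=env.get_calibration("wrist")
m=px2w("wrist",(320,207),25,c);e=px2w("wrist",(294,207),25,c)-px2w("wrist",(345.5,207),25,c)
print(m,np.linalg.norm(e),np.arctan2(e[1],e[0]))
for uv in((320,163),(320,233)): print(px2w("wrist",uv,40,c))
b=px2w("wrist",(320,160),40,c)-px2w("wrist",(320,235),40,c); print(np.arctan2(b[1],b[0]))
delta([m[0],m[1],60],1.886+np.pi/2)
```

```text
[499.9944385 236.0177048  25.       ] 39.517990783629436 -2.83337405661888
[489.12700516 270.02246047  40.        ]
[504.89298874 220.57798018  40.        ]
1.8794669625603824
t 2.65 at [501.5 234.  200. ] F [ 0.8  0.1 -0.3] w 88.3 q6 [ 0.22  0.17  1.7  -0.    1.27 -0.09]
shift [ 0.0024 -0.0008  0.14  ] turns [array([ 0.   , -0.   ,  3.135]), array([ 0.   ,  0.   , -0.007])]
```

Emit:
servo_tool(motion=[1,0.002,0,0.03,0,0,-0.005,1,0.003,-0.001,0.06,0,0,-0.007,1,0.003,-0.001,0.09,0,0,-0.007,1,0.003,-0.001,0.115,0,0,-0.007,1,0.003,-0.001,0.13,0,0,-0.007,1,0.003,-0.001,0.13,0,0,-0.007,1,0.003,-0.001,0.13,0,0,-0.007])

```text
time_s: 3.35
ee_pos: [500.3, 237.4, 70.5]
eef_rot: [0.587, 0.81, 0.0, 0.0]
wrist_force: [-0.3, 0.4, 0.5]
width: 88.0
gripper_force: 0.0
```

Run:
```python
from h import *
c=env.get_calibration("wrist"); im=snap("wrist","w2")
print("cam",(-np.array(c["R"]).T@np.array(c["t"]).ravel()).round(1))
for d in env.place_of("wrist","plummet_1")[:3]: print(d,px2w("wrist",d["at"],25,c).round(1))
delta([500,236,13],1.881+np.pi/2)
```

```text
cam [473.3 315.1 216.7]
{'at': [316.5, 277.7], 'confidence': 0.66} [497.9 236.   25. ]
t 3.45 at [500.9 237.7  71.4] F [ 0.4  0.4 -0. ] w 87.9 q6 [ 0.23  0.34  1.78 -0.    1.02 -0.09]
shift [-0.0013 -0.0016  0.0584] turns [array([-0.   ,  0.004, -3.135]), array([0.003, 0.   , 0.007])]
```

View pics/w2.png

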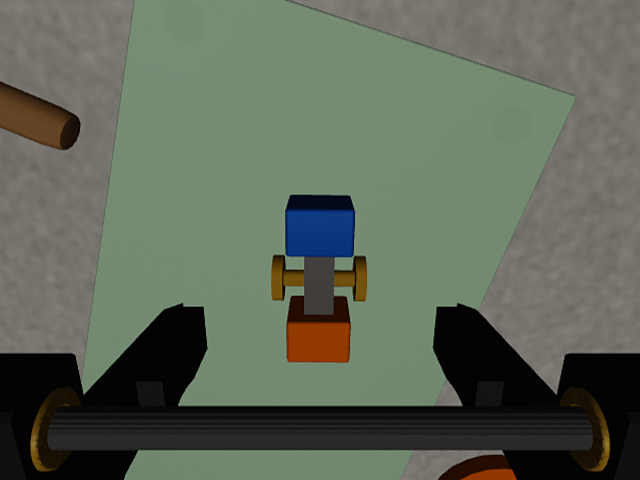

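The axle is at about (319.5,278), between the fingers. I'll descend now.

Emit:
servo_tool(motion=[1,0,-0.001,0.015,0,0,0,1,-0.001,-0.001,0.03,0,0,0,1,-0.001,-0.001,0.04,0,0,0,1,-0.001,-0.001,0.047,0,0,0,1,-0.001,-0.001,0.052,0,0,0,1,-0.001,-0.001,0.056,0,0,0,1,-0.001,-0.001,0.056,0,0,0,1,-0.001,-0.001,0.056,0,0,0])

```text
time_s: 4.25
ee_pos: [499.3, 236.4, 13.9]
eef_rot: [0.587, 0.81, 0.0, 0.0]
wrist_force: [-0.4, 0.4, -0.1]
width: 88.5
gripper_force: 0.0
```

Run:
```python
from h import *
for i in range(3):
  delta([499.7,236.3,13],1.881+np.pi/2); env.snapshot("top")
```

```text
t 4.25 at [499.3 236.4  13.9] F [-0.4  0.4 -0.1] w 88.5 q6 [ 0.23  0.44  1.79  0.    0.91 -0.09]
shift [-0.0002  0.0004  0.0009] turns [array([-0.000e+00,  1.000e-03, -3.135e+00]), array([0.   , 0.   , 0.007])]
t 4.3 at [499.4 236.4  14.1] F [0.4 0.3 0.3] w 88.0 q6 [ 0.23  0.44  1.79  0.    0.91 -0.09]
shift [-0.0002  0.0003  0.0011] turns [array([-0.000e+00,  1.000e-03, -3.135e+00]), array([0.001, 0.   , 0.007])]
t 4.35 at [499.4 236.4  14.2] F [-0.9  0.3  0.6] w 88.0 q6 [ 0.23  0.44  1.79  0.    0.91 -0.09]
shift [-0.0002  0.0002  0.0012] turns [array([-0.000e+00,  1.000e-03, -3.135e+00]), array([0.001, 0.   , 0.007])]
```

Emit:
servo_tool(motion=[1,0,0,0.002,0,0,0,0.2,0,0,0.002,0,0,0,-0.3,0,0,0.002,0,0,0,-1,0,0,0.002,0,0,0,-1,0,0,0.002,0,0,0,-1,0,0,0.002,0,0,0,-1,0,0,0.002,0,0,0,-1,0,0,0.002,0,0,0], force=40)

```text
time_s: 5.2
ee_pos: [499.1, 236.3, 11.8]
eef_rot: [0.587, 0.81, 0.0, 0.0]
wrist_force: [0.2, -0.0, -0.9]
width: 43.4
gripper_force: 40.0
```

Emit:
servo_tool(motion=[-1,0,0,-0.01,0,0,0,-1,0,0,-0.03,0,0,0,-1,0,0,-0.055,0,0,0,-1,0,0,-0.08,0,0,0,-1,0,0,-0.105,0,0,0,-1,0,0,-0.125,0,0,0,-1,0,0,-0.135,0,0,0,-1,0,0,-0.14,0,0,0,-1,0,0,-0.14,0,0,0,-1,0,0,-0.14,0,0,0])

```text
time_s: 6.2
ee_pos: [498.3, 236.1, 150.7]
eef_rot: [0.587, 0.81, -0.001, -0.001]
wrist_force: [-0.2, 0.9, -0.9]
width: 43.8
gripper_force: 40.0
```

Emit:
servo_tool(motion=[-1,0,0,0,0,0,0,-1,0,0,0,0,0,0,-1,0,0,0,0,0,0,-1,0,0,0,0,0,0,-1,0,0,0,0,0,0,-1,0,0,0,0,0,0,-1,0,0,0,0,0,0,-1,0,0,0,0,0,0])

```text
time_s: 7.0
ee_pos: [499.0, 236.3, 151.8]
eef_rot: [0.587, 0.81, 0.0, 0.0]
wrist_force: [0.3, 0.4, -1.8]
width: 43.4
gripper_force: 40.0
```

Run:
```python
from h import *
a=snap("wrist","x"); b=snap("scene","y")
cv2.imwrite("pics/xy.png",cv2.resize(np.hstack([a,b]),(800,300),interpolation=cv2.INTER_AREA)[:,:,::-1])
```

```text
(no output)
```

View pics/xy.png

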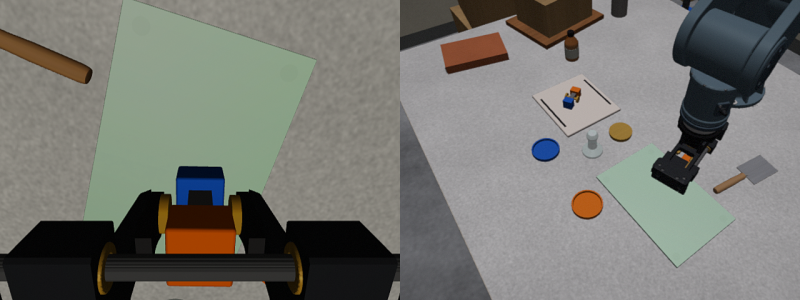

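Run:
```python
from h import *
s=env.sense();p=np.array(s["ee_pos"]);c=env.get_calibration("wrist");K,R,t=[np.array(c[k],float) for k in("mtx","R","t")]
for dz in(51,29,13,-3,-25):
    q=K@(R@(p+[0,0,dz])+t.ravel()); print(dz,(q[:2]/q[2]*400/640).round(1))
d=[px2w("top",uv,0).round(1) for uv in((397.8,194.5),(265.1,192.3))]
im=env.snapshot("top");h=cv2.cvtColor(im,cv2.COLOR_RGB2HSV)
k=cv2.inRange(h,(105,150,40),(125,255,255));k[:,:360]=0;k[:150]=0;k[240:]=0
x,y,w,hh=cv2.boundingRect(k);print(x,y,w,hh,d)
print(px2w("top",(x+w/2-.5,y+hh/2-.5),12), px2w("top",(x+w/2-.5,y+hh/2-.5),0))
(cx,cy),r=cv2.minEnclosingCircle(cv2.findNonZero(k));print(cx,cy,r,px2w("top",(cx,cy),12))
```

```text
51 [202.7 260.9]
29 [202.2 230.5]
13 [201.9 213.7]
-3 [201.7 199.8]
-25 [201.5 184.5]
373 170 48 46 [array([ 657.6, -107.5,    0. ]), array([657.4, 113.8,   0. ])]
[ 657.32141065 -103.39035057   12.        ] [ 661.03079656 -105.43554471    0.        ]
396.60638427734375 192.5 23.654088973999023 [ 657.32456711 -103.56512405   12.        ]
```

Orange is on top and blue hangs below, at the predicted pixels, so blue is the heavy end. The target is the blue dish.

Run:
```python
from h import *
delta([657,-104,150],1.886+np.pi/2)
```

```text
t 7.15 at [499.  236.3 151.8] F [ 0.1  0.6 -1.8] w 44.0 q6 [ 0.23  0.22  1.74  0.    1.17 -0.09]
shift [-0.3726  0.044   0.0018] turns [array([ 0.  ,  0.  , -3.14]), array([ 0.   , -0.   ,  0.002])]
```

Emit:
servo_tool(motion=[-1,-0.003,0,0,0,0,0,-1,-0.012,0.001,0,0,0,0,-1,-0.027,0.003,0,0,0,0,-1,-0.045,0.005,0,0,0,0,-1,-0.065,0.008,0,0,0,0,-1,-0.087,0.01,0,0,0,0,-1,-0.11,0.013,0,0,0,0,-1,-0.135,0.016,0,0,0,0,-1,-0.16,0.019,0,0,0,0,-1,-0.186,0.022,0,0,0,0])

```text
time_s: 8.15
ee_pos: [578.5, 64.2, 151.7]
eef_rot: [0.587, 0.81, -0.0, 0.0]
wrist_force: [0.4, -0.7, -2.0]
width: 43.8
gripper_force: 40.0
```

Emit:
servo_tool(motion=[-1,-0.026,0.003,0,0,0,0,-1,-0.051,0.006,0,0,0,0,-1,-0.076,0.009,0,0,0,0,-1,-0.099,0.012,0,0,0,0,-1,-0.121,0.014,0,0,0,0,-1,-0.141,0.017,0,0,0,0,-1,-0.159,0.019,0,0,0,0,-1,-0.174,0.021,0,0,0,0,-1,-0.183,0.022,0,0,0,0,-1,-0.186,0.022,0,0,0,0])

```text
time_s: 9.15
ee_pos: [657.1, -104.2, 151.6]
eef_rot: [0.587, 0.81, -0.0, -0.0]
wrist_force: [0.4, -0.2, -2.0]
width: 43.8
gripper_force: 40.0
```

Emit:
servo_tool(motion=[-1,0,0,0.01,0,0,0,-1,0,0,0.025,0,0,0,-1,0,0,0.04,0,0,0,-1,0,0,0.05,0,0,0,-1,0,0,0.055,0,0,0,-1,0,0,0.055,0,0,0,-1,0,0,0.055,0,0,0,-1,0,0,0.055,0,0,0])

```text
time_s: 9.95
ee_pos: [657.4, -103.6, 97.6]
eef_rot: [0.587, 0.81, 0.0, 0.001]
wrist_force: [-0.1, -0.3, -1.4]
width: 43.6
gripper_force: 40.0
```

Run:
```python
from h import *
c=env.get_calibration("wrist")
a=snap("wrist","x2"); b=snap("scene","y2")
delta([657,-104,90],1.886+np.pi/2)
cv2.imwrite("pics/xy2.png",cv2.resize(np.hstack([a,b]),(800,300),interpolation=cv2.INTER_AREA)[:,:,::-1])
h=cv2.cvtColor(a,cv2.COLOR_RGB2HSV)
K,R,t=[np.array(c[k],float) for k in("mtx","R","t")]
def pr(p): q=K@(R@np.array(p)+t.ravel()); return (q[:2]/q[2]*400/640).round(1)
p=np.array(env.sense()["ee_pos"])
for z in(51,13,-25): print(pr(p+[0,0,z]))
for an in range(0,360,45): print(an,pr([657+40*np.cos(np.radians(an)),-104+40*np.sin(np.radians(an)),12]))
```

```text
t 10.05 at [ 657.3 -103.6   97.5] F [ 0.  -0.6 -1.8] w 43.6 q6 [-0.33  0.52  1.46  0.    1.16 -0.65]
shift [-0.0003 -0.0004  0.0075] turns [array([-1.00e-03,  2.00e-03, -3.14e+00]), array([0.001, 0.001, 0.002])]
[202.6 260.9]
[201.8 213.6]
[201.3 184.4]
0 [241.3 168.4]
45 [240.4 136.7]
90 [214.8 114.6]
135 [179.8 117.3]
180 [158.2 142.8]
225 [162.3 174. ]
270 [187.4 193. ]
315 [219.2 190.9]
```

View pics/xy2.png

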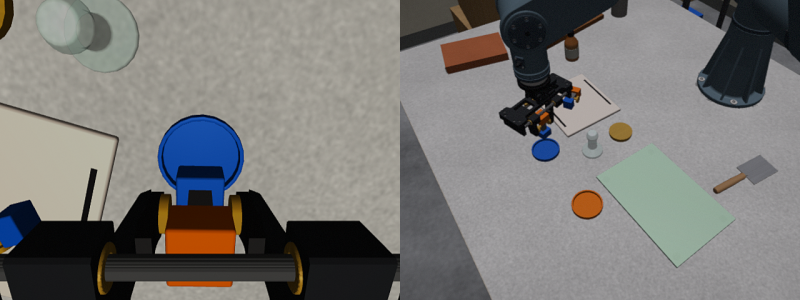

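The dish shows at (158–244, top 114) in the half-scale wrist view, which matches the prediction to about 1 mm, and the plummet hangs vertical. I'll lower it now.

Emit:
servo_tool(motion=[-1,0,0,0.01,0,0,0,-1,0,0,0.022,0,0,0,-1,0,0,0.034,0,0,0,-1,0,0,0.044,0,0,0,-1,0,0,0.052,0,0,0,-1,0,0,0.058,0,0,0,-1,0,0,0.062,0,0,0,-1,0,0,0.065,0,0,0,-1,0,0,0.065,0,0,0,-1,0,0,0.065,0,0,0])

```text
time_s: 11.05
ee_pos: [657.1, -103.5, 32.1]
eef_rot: [0.587, 0.81, 0.0, 0.0]
wrist_force: [0.2, -0.1, -1.3]
width: 43.2
gripper_force: 40.0
```

Emit:
servo_tool(motion=[-1,0,0,0.001,0,0,0,-1,0,0,0.002,0,0,0,-1,0,0,0.002,0,0,0])

```text
time_s: 11.35
ee_pos: [656.8, -103.4, 29.8]
eef_rot: [0.587, 0.81, -0.0, 0.0]
wrist_force: [-0.6, 0.0, -2.3]
width: 43.5
gripper_force: 40.0
```

Emit:
servo_tool(motion=[-1,0,0,0.0005,0,0,0,-1,0,0,0.001,0,0,0,-1,0,0,0.001,0,0,0])

```text
time_s: 11.65
ee_pos: [656.9, -103.5, 28.8]
eef_rot: [0.587, 0.81, 0.0, 0.0]
wrist_force: [-0.3, -0.2, -1.2]
width: 43.4
gripper_force: 40.0
```

Emit:
servo_tool(motion=[-1,0,0,0.0005,0,0,0,-1,0,0,0.001,0,0,0,-1,0,0,0.001,0,0,0])

```text
time_s: 11.95
ee_pos: [657.0, -103.6, 28.7]
eef_rot: [0.587, 0.81, -0.0, 0.0]
wrist_force: [-2.6, -0.3, 5.6]
width: 43.5
gripper_force: 40.0
```

Contact with the dish floor. Opening gently.

Emit:
servo_tool(motion=[-1,0,0,0,0,0,0,-1,0,0,0,0,0,0,0.02,0,0,0,0,0,0,0.06,0,0,0,0,0,0,0.12,0,0,0,0,0,0,0.25,0,0,0,0,0,0,0.45,0,0,0,0,0,0,0.6,0,0,0,0,0,0,0.6,0,0,0,0,0,0,0.6,0,0,0,0,0,0], force=4)

```text
time_s: 12.95
ee_pos: [656.8, -103.4, 27.7]
eef_rot: [0.587, 0.81, 0.0, -0.0]
wrist_force: [-0.2, 0.3, -0.4]
width: 70.6
gripper_force: 0.0
```

Emit:
servo_tool(motion=[0.6,0,0,-0.005,0,0,0,0.6,0,0,-0.02,0,0,0,0.6,0,0,-0.04,0,0,0,0.6,0,0,-0.07,0,0,0,0.6,0,0,-0.1,0,0,0,0.6,0,0,-0.13,0,0,0,0.6,0,0,-0.16,0,0,0,0.6,0,0,-0.17,0,0,0,0.6,0,0,-0.17,0,0,0,0.6,0,0,-0.17,0,0,0])

```text
time_s: 13.95
ee_pos: [656.2, -103.2, 196.7]
eef_rot: [0.587, 0.81, -0.0, -0.001]
wrist_force: [-0.5, -0.1, -1.3]
width: 70.5
gripper_force: 0.0
```

Run:
```python
from h import *
a=snap("wrist","x3"); b=snap("scene","y3")
cv2.imwrite("pics/xy3.png",cv2.resize(np.hstack([a,b]),(800,300),interpolation=cv2.INTER_AREA)[:,:,::-1])
c=env.get_calibration("wrist")
for d in env.place_of("wrist","plummet_1")[:2]: print(d,px2w("wrist",d["at"],42,c).round(1))
for d in env.place_of("top","plummet_1")[:4]: print(d,px2w("top",d["at"],25).round(1))
```

```text
{'at': [78.3, 293.3], 'confidence': 0.68} [ 496.9 -218.3   42. ]
{'at': [320.0, 219.8], 'confidence': 0.6} [ 654.9 -104.8   42. ]
{'at': [147.1, 275.5], 'confidence': 0.61} [512.1 288.3  25. ]
{'at': [479.8, 293.7], 'confidence': 0.57} [ 493.  -227.2   25. ]
```

View pics/xy3.png

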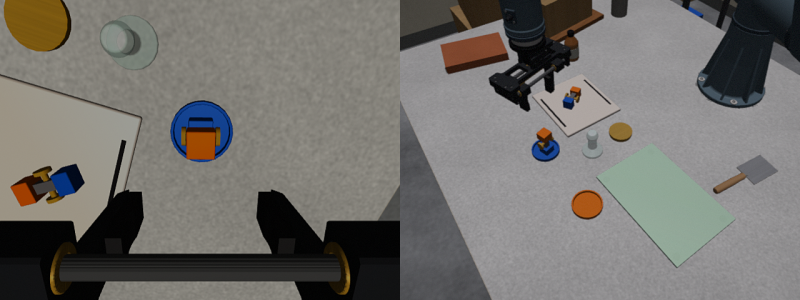

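The plummet stands upright, blue end down, centred in the blue dish at about (202,133). The other plummet is still on the plate, and the gripper is clear.

```bash
python3 -c "
from plant import env
print(env.finish_job())"
```

```text
the job is handed in; nothing more can be done
None
```

The slab plummet, whose heavy end is blue, stands upright heavy end down in the middle of the blue dish (about 2 mm off centre by camera). The other plummet was left on the plate, and the job is handed in at about 14 s; no verdict was returned.

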